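Ratchet the mould clamp home

ROBOT

A 7-joint arm with a two-finger parallel gripper is mounted at the origin on the work surface. World frame = base frame: x ahead of the robot, y to its left, z up, the work surface at z = 0. Lengths are in m, angles in rad, forces in N, time in s.
With the tool pointing down it reaches from about 0.4 to 0.85 m from the base axis. Payload 10.4 kg.
Tool frame: the origin (TCP) lies midway between the tips of the shut fingers; the grasp point (between the pads) lies 19 mm behind it; z points along the fingers, y is the line along which they close (so a half turn about z gives the same grasp; the last joint's range is limited). The gripper opens to 85 mm and grips with 20 to 120 N. Pads are 22 mm wide; open, the fingers measure 114 mm over their backs; the gripper's body (76 mm by 85 mm) begins 54 mm behind the grasp point. The pads swing forward as they close: fully open they stand 13 mm farther back than shut.
Start: joints at [-1.355, 0.332, -0.065, 1.46, 0.022, 1.35, -0.088], TCP at [0.148, 0.607, 0.231] pointing down, gripper open.
Joint ranges: [-2.6, 2.6], [-0.5, 2.12], [-1.47, 1.34], [0.16, 2.42], [-1.27, 4.41], [0.06, 2.06], [-2.6, 2.6]. Speed limits (rad/s): [2.22, 2.22, 2.79, 2.79, 3.14, 3.14, 3.14].

INTERFACE

Orientations are given as a unit quaternion [x, y, z, w].
In Python, from workcell import get_obs, camera, camera_params, hand_in gives the robot as it stands.
- The arm moves only by the tool carry_out, never from a script. Its argument "commands" is a list that holds one entry, the list of rows, each a list of 6 numbers: the shift along the tool's x, y, z in units of 40 mm (1.0 is 40 mm), then the turn, a rotation vector about the tool's x, y, z in units of 6 degrees (1.0 is 6 degrees). In form: [[[x, y, z, ax, ay, az], ...]]. A call has 1 to 20 rows; each row shifts and turns the commanded pose from where the row before left it, along the tool's axes as they then stand; what a row does not reach is not made up. A row lasts 1/12 s, in which the tool goes at most 41.7 mm and 7.16 degrees, less where a joint would pass 70% of its speed; a pose out of reach is approached as far as the arm can. A call is refused whole if a number of a shift passes 1 or a number of a turn 1, either way. A call with a gripper value outside its range is refused whole. "hand" is the closure, from -1 (fully open) to 1 (shut), set as the call begins (left out, the last holds). The fingers move at their own pace and stop on an object; "force" is the grip in N (left out, the last holds). Time passes only in rows, so rows that do not move let the fingers close. It gives the time, the measured TCP pose, the force, the opening and the grip force at its end, in the units of the state.
- get_obs(): the state, without advancing time (a new reading comes with each control period).
- camera(name): name is "scene" or "top" or "wrist"; returns the picture (480x640x3 uint8, red, green, blue); there is no depth.
- camera_params(name): a dict with "mtx" (3x3 intrinsics, pixels), "R" (3x3) and "t" (3): a world point X has camera coordinates R X + t. Camera axes: x right, y down, z forward; pixel columns grow to the right and rows downward; lengths in m; the calibration is good to about 2 mm. A picture is of the moment at which its call begins: read the wrist's pose just before it. camera_params takes no time and is no camera call; for the wrist camera it gives the pose at the moment of the call.
- hand_in(): hands the job in; it is judged then, once.
The state is a dict: "clock": time; "joint_pos": joint angles; "joint_velocities": joint speeds; "tau": joint torques, N m; "position": TCP position; "ee_rot": TCP orientation; "ft_force": force on the tool from outside, world axes, zero at the start; "torque": the same for the moment, N m; "grip_width": opening from 0.0 (shut) to 1.0 (fully open); "grasp_force": force on a finger pad.
Only numpy, scipy, OpenCV 4.12 (cv2) and the standard library are available. Lean on these libraries where they do the work, as an engineer would, in place of code of your own. Each camera call takes 0.05 s, during which the arm holds its last target. There are 200 camera calls.

TASK

Two ratchet clamps stand on the potter's bench, each over a plaster mould. Tighten the one with the yellow handle until its wooden pressure plate is fully home on the mould: swing the handle back and forth between its two front rods, where clockwise seen from above tightens and the way back only ratchets. Leave the blue-handled clamp alone, and let go of the handle when done.

Things in the scene. Friction and masses are not known exactly. Their poses are not given: they have to be found in the camera images.
- yellow_pivot (a point): On the screw axis of the yellow clamp (fixed, 170 mm square steel base, plaster mould inside), level with the handle bar's top, 138 mm above the table; z up. Midway the handle bar (16 mm wide) points along -x; rods stop it 0.61 rad either side. Towards +y (clockwise from above) tightens, towards -y the pawl slips. 12 mm rods stand at x, y = +-58 mm and end 12 mm above this point.
- yellow_grip (a point): Centre of the upright yellow knob on the handle's end, 140 mm from the screw axis: a cylinder 24 mm in diameter, 50 mm tall, standing on the bar; this point is half-way up, 163 mm above the table. The knob turns freely on its pin (so its x and y mean nothing): one unchanged grasp serves for all swings. It travels on a level circle about the pivot; tightening takes about 4 N here.
- yellow_screw (a joint): Turn of the yellow clamp's screw, rad, growing as it tightens. Starts between 0.5 and 1.3; at 3.0 the wooden pressure plate (98 x 90 mm, sinks 4 mm per rad) rests on the mould and the screw stops firmly. The pawl catches every 18 degrees (0.31 rad), so up to that much of each forward swing is idle: two to four swings are needed. On the back swing the screw stays.
- blue_grip (a point): Centre of the upright blue knob of the other clamp, which is the same but for its blue handle and knob. Leave it alone.

How it is judged:
By the outcome, as a careful person would: the job done as asked, in the order asked, and still so for the second after the job is handed in, with the robot touching nothing.
It also fails if it takes over 61 s, if anything falls off the work surface, if the arm or the gripper's body presses on something with over 40 N, if the wrist force passes 120 N, or if a joint passes its speed limit or range.

## Working session

There is one attempt and no reset: what is moved stays moved. The work goes in short steps, Python scripts to look and compute and a tool call to move; the robot and the scene stay as the last step left them, time stands still between calls to the robot, and variables do not carry over. Pictures are saved under pics/ and viewed, at most 10 in all, crops included, and the job is handed in when it is done.

Besides the shell and the picture viewer there is one more tool, called after "Call:" by a JSON object that holds its "op" and its "data". carry_out: Moves the arm, as the interface text tells. Its arguments: {"type":"object","properties":{"commands":{"type":"array"},"hand":{"type":"number"},"force":{"type":"number"}},"required":["commands"]}

```bash
mkdir -p pics; python3 - <<'E'
from workcell import *
import cv2
o=get_obs();print(o)
for n in("scene","top"):
    im=camera(n);cv2.imwrite(f"pics/{n}0.png",im[:,:,::-1]);p=camera_params(n);print(n,p)
E
```

```text
{'clock': 0.0, 'joint_pos': array([-1.35460948,  0.33290244, -0.06469787,  1.46093145,  0.02165553,
        1.34992879, -0.08850845]), 'joint_velocities': array([-7.26562975e-05,  5.23749488e-04,  2.27754083e-03,  1.52037232e-03,
        1.66123633e-03, -4.02620182e-04,  1.72027820e-04]), 'tau': array([ 1.21777048e-03, -6.25444651e+01,  4.99159028e-02, -3.91599941e+01,
        1.62497163e-02,  9.80286801e-03,  1.94066860e-05]), 'position': array([0.14776271, 0.60689015, 0.23050158]), 'ee_rot': array([ 1.19098762e-01,  9.92882139e-01, -7.36163875e-04, -2.61868537e-05]), 'ft_force': array([-0.11677377, -0.89148546,  0.28565191]), 'torque': array([-0.01678017,  0.01282777, -0.00126236]), 'grasp_force': 0.0, 'grip_width': 0.9986580033173076}
scene {'mtx': array([[450.41588211,   0.        , 319.71147256],
       [  0.        , 450.41588211, 235.20050824],
       [  0.        ,   0.        ,   1.        ]]), 'R': array([[ 0.53567816,  0.84412297,  0.02247936],
       [ 0.45471238, -0.26592304, -0.8500127 ],
       [-0.71153746,  0.46555488, -0.52628234]]), 't': array([-0.29672463, -0.11395419,  1.1916671 ])}
top {'mtx': array([[495.10592514,   0.        , 318.12327972],
       [  0.        , 495.10592514, 238.82709259],
       [  0.        ,   0.        ,   1.        ]]), 'R': array([[-0.01698994, -0.99981336,  0.0091974 ],
       [-0.99644844,  0.01617257, -0.08263748],
       [ 0.08247331, -0.01056874, -0.99653723]]), 't': array([-0.0169333 ,  0.55978411,  1.02332705])}
```

View pics/scene0.png

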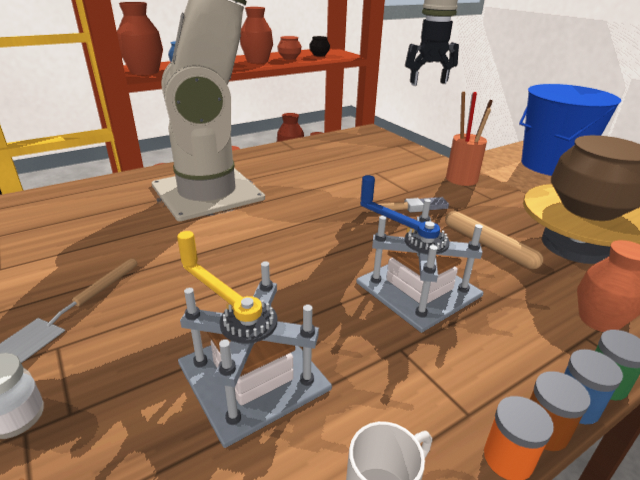

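View pics/top0.png

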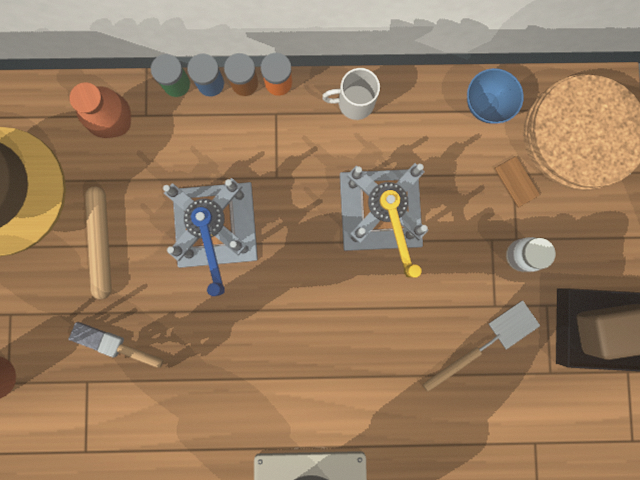

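The yellow clamp's hub is at about (390,200) in top and (247,308) in scene. Its knob is at (414,271) in top and (187,250) in scene. The handle leans to -y, the loosened side.

```bash
cat >h.py <<'E'
import numpy as np,cv2
from workcell import *
def ray(p,uv):
    d=p["R"].T@np.linalg.inv(p["mtx"])@np.array([*uv,1.]);return -p["R"].T@p["t"],d
def plane(p,uv,z):
    c,d=ray(p,uv);return c+d*(z-c[2])/d[2]
def tri(p1,a,p2,b):
    c1,d1=ray(p1,a);c2,d2=ray(p2,b)
    s=np.linalg.lstsq(np.c_[d1,-d2],c2-c1,rcond=None)[0]
    x,y=c1+s[0]*d1,c2+s[1]*d2;return (x+y)/2,np.linalg.norm(x-y)
def ymask(im):
    h=cv2.cvtColor(im,cv2.COLOR_RGB2HSV);return cv2.inRange(h,(20,170,90),(32,255,255))
E
python3 - <<'E'
from h import *
P={n:camera_params(n) for n in("scene","top")}
for n,(x0,y0,x1,y1) in {"scene":(165,220,275,335),"top":(370,180,440,290)}.items():
    im=cv2.imread(f"pics/{n}0.png");m=ymask(im[:,:,::-1].copy());s=np.zeros_like(m);s[y0:y1,x0:x1]=m[y0:y1,x0:x1]
    cv2.imwrite("pics/c_%s.png"%n,np.hstack([cv2.resize(im[y0:y1,x0:x1],None,fx=4,fy=4,interpolation=2)]))
    ys,xs=np.nonzero(s);print(n,len(xs),xs.min(),xs.max(),ys.min(),ys.max())
    for r in range(y0,y1,4):
        c=np.nonzero(s[r])[0]
        if len(c):print(r,c.min(),c.max(),end='; ')
    print()
for k,a,z in(("hub",(390,200),.14),("knobtop",(414.5,271),.188)):print(k,plane(P["top"],a,z))
print(tri(P["top"],(390,200),P["scene"],(247,306)),tri(P["top"],(414.5,271),P["scene"],(187,236)))
rods=[(357,173),(418,170),(361,232),(417,233)]
r=np.array([plane(P["top"],a,.150) for a in rods]);print(r,r.mean(0))
E
```

```text
scene 1668 178 261 231 320
232 180 191; 236 178 193; 240 178 194; 244 179 194; 248 180 195; 252 180 195; 256 181 196; 260 181 196; 264 183 197; 268 185 203; 272 190 208; 276 195 214; 280 201 219; 284 206 225; 288 211 230; 292 216 235; 296 221 252; 300 227 258; 304 231 260; 308 233 261; 312 234 260; 316 235 258; 320 242 251; 
top 432 380 420 190 276
192 384 395; 196 381 398; 200 380 399; 204 381 393; 208 385 395; 212 389 396; 216 390 397; 220 391 398; 224 392 399; 228 400 400; 232 395 401; 236 396 402; 240 397 404; 244 398 405; 248 399 406; 252 400 407; 256 401 408; 260 402 409; 264 405 407; 268 407 420; 272 407 420; 276 409 417; 
hub [ 0.6212604  -0.16222527  0.14      ]
knobtop [ 0.48576888 -0.19442273  0.188     ]
(array([ 0.62173262, -0.16215503,  0.13809987]), np.float64(0.0008140469017384928)) (array([ 0.48631193, -0.19353172,  0.18537645]), np.float64(0.002975147101367598))
[[ 0.67184706 -0.10003708  0.15      ]
 [ 0.67585307 -0.21505862  0.15      ]
 [ 0.56038491 -0.10486865  0.15      ]
 [ 0.55683428 -0.20918054  0.15      ]] [ 0.61622983 -0.15728622  0.15      ]
```

View pics/c_top.png

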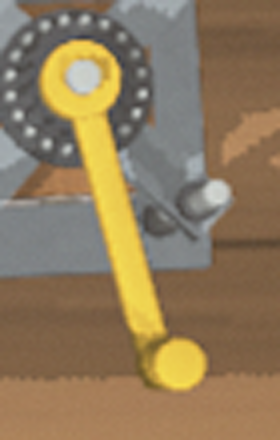

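Hub to knob comes out at 139 mm against the given 140 mm, and both heights fit. The pivot is near (0.6215, -0.162), the knob near (0.486, -0.194), and the clamp is turned by about 2°. First I align the tool with the world and lift over.

Call:
{"op": "carry_out", "data": {"commands": [[[0, 0, -0.5, 0, 0, -0.76], [0, 0, -0.5, 0, 0, -0.76], [0, 0, -0.5, 0, 0, -0.76], [-0.68, -0.7, 0, 0, 0, 0], [-0.68, -0.7, 0, 0, 0, 0], [-0.68, -0.7, 0, 0, 0, 0], [-0.68, -0.7, 0, 0, 0, 0], [-0.68, -0.7, 0, 0, 0, 0], [-0.68, -0.7, 0, 0, 0, 0], [-0.68, -0.7, 0, 0, 0, 0], [-0.68, -0.7, 0, 0, 0, 0], [-0.68, -0.7, 0, 0, 0, 0], [-0.68, -0.7, 0, 0, 0, 0], [-0.68, -0.7, 0, 0, 0, 0], [0, 0, 0, 0, 0, 0]]], "hand": -1, "force": 50}}

```text
clock: 1.35
position: [0.4523, 0.2918, 0.2912]
ee_rot: [0.005, 1.0, -0.001, 0.001]
ft_force: [0.6, -0.6, 0.2]
grip_width: 1.003
grasp_force: 0.0
```

Call:
{"op": "carry_out", "data": {"commands": [[[-0.06, -0.93, 0, 0, 0, 0], [-0.06, -0.93, 0, 0, 0, 0], [-0.06, -0.93, 0, 0, 0, 0], [-0.06, -0.93, 0, 0, 0, 0], [-0.06, -0.93, 0, 0, 0, 0], [-0.06, -0.93, 0, 0, 0, 0], [-0.06, -0.93, 0, 0, 0, 0], [-0.06, -0.93, 0, 0, 0, 0], [-0.06, -0.93, 0, 0, 0, 0], [-0.06, -0.93, 0, 0, 0, 0], [-0.06, -0.93, 0, 0, 0, 0], [-0.06, -0.93, 0, 0, 0, 0], [-0.06, -0.93, 0, 0, 0, 0], [0, 0, 0, 0, 0, 0], [0, 0, 0, 0, 0, 0]]]}}

```text
clock: 2.6
position: [0.4776, -0.1863, 0.291]
ee_rot: [0.002, 1.0, -0.0, -0.0]
ft_force: [0.1, -0.3, 0.4]
grip_width: 0.997
grasp_force: 0.0
```

```bash
python3 - <<'E'
from h import *
p=camera_params("wrist");o=get_obs();im=camera("wrist");cv2.imwrite("pics/w1.png",im[:,:,::-1])
print(o["position"],o["joint_pos"])
m=ymask(im);n,l,s,c=cv2.connectedComponentsWithStats(m)
for i in range(1,n):
    if s[i,4]>200:print(s[i],c[i])
print(p)
E
```

```text
[ 0.47760055 -0.18631584  0.29097707] [-0.39433412  0.03873989  0.70566175  1.69079318 -0.02470483  1.42196127
  1.88096538]
[ 286  219   84  196 4953] [324.70926711 314.04906118]
{'mtx': array([[418.0687294 ,   0.        , 314.81220403],
       [  0.        , 418.0687294 , 244.32829692],
       [  0.        ,   0.        ,   1.        ]]), 'R': array([[ 4.52562816e-03,  9.99989162e-01,  1.09257203e-03],
       [ 9.57426051e-01, -4.64836599e-03,  2.88641212e-01],
       [ 2.88643163e-01, -2.60225871e-04, -9.57436712e-01]]), 't': array([ 0.18334397, -0.5125191 ,  0.29906679])}
```

View pics/w1.png

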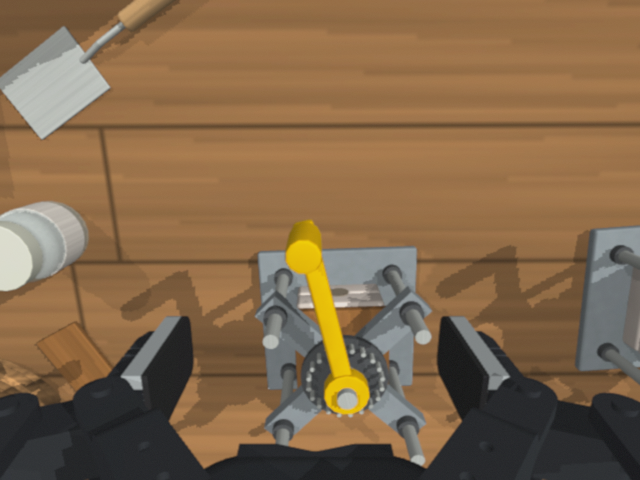

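The wrist view shows the yellow knob's top at about (303,253), the hub at (346,393) and the front rod tops at (272,341) and (423,338).

```bash
python3 - <<'E'
from h import *
p=camera_params("wrist");print(-p["R"].T@p["t"])
for k,a,z in(("knobtop",(303,255),.188),("knob mid of blob",(304.5,246),.163),("hub",(346.5,394),.14),("rodR",(271.5,341),.15),("rodL",(423,338),.15),("backR",(283,433),.15),("backL",(411.5,452),.15)):print(k,plane(p,a,z))
E
```

```text
[ 0.4039492  -0.18408574  0.4339923 ]
knobtop [ 0.48498349 -0.19109194  0.188     ]
knob mid of blob [ 0.48680055 -0.19072536  0.163     ]
hub [ 0.62133867 -0.15780451  0.14      ]
rodR [ 0.56646872 -0.2168575   0.15      ]
rodL [ 0.56419357 -0.10147051  0.15      ]
backR [ 0.65129038 -0.21007957  0.15      ]
backL [ 0.67078862 -0.10327089  0.15      ]
```

Call:
{"op": "carry_out", "data": {"commands": [[[-0.1, -0.07, 0, 0, 0, 0], [-0.1, -0.07, 0.2, 0, 0, 0], [0, 0, 0.5, 0, 0, 0], [0, 0, 0.6, 0, 0, 0], [0, 0, 0.6, 0, 0, 0], [0, 0, 0.6, 0, 0, 0], [0, 0, 0.5, 0, 0, 0], [0, 0, 0.35, 0, 0, 0], [0, 0, 0.2, 0, 0, 0], [0, 0, 0, 0, 0, 0], [0, 0, 0, 0, 0, 0]]]}}

```text
clock: 3.57
position: [0.4864, -0.1896, 0.1493]
ee_rot: [-0.0, 1.0, -0.0, -0.0]
ft_force: [-0.0, -0.7, 1.5]
grip_width: 0.998
grasp_force: 0.0
```

Call:
{"op": "carry_out", "data": {"commands": [[[0, 0, 0, 0, 0, 0], [0, 0, 0, 0, 0, 0], [0, 0, 0, 0, 0, 0], [0, 0, 0, 0, 0, 0], [0, 0, 0, 0, 0, 0], [0, 0, 0, 0, 0, 0], [0, 0, 0, 0, 0, 0], [0, 0, 0, 0, 0, 0], [0, 0, 0, 0, 0, 0], [0, 0, 0, 0, 0, 0]]], "hand": 1, "force": 50}}

```text
clock: 4.4
position: [0.4864, -0.1901, 0.1497]
ee_rot: [0.0, 1.0, 0.0, 0.0]
ft_force: [-1.4, 0.1, 5.7]
grip_width: 0.265
grasp_force: 48.7
```

```bash
python3 - <<'E'
from h import *
o=get_obs();print(o["position"],o["ft_force"],o["torque"],o["clock"])
a=camera("wrist");b=camera("scene")[180:420,120:440]
cv2.imwrite("pics/g.png",np.hstack([cv2.resize(a,(400,300)),cv2.resize(b,(400,300))])[:,:,::-1])
E
```

```text
[ 0.48638874 -0.19010373  0.14969441] [-1.40902176  0.0963511   5.65149777] [-0.11668384  0.36676319  0.03977182] 4.4
```

View pics/g.png

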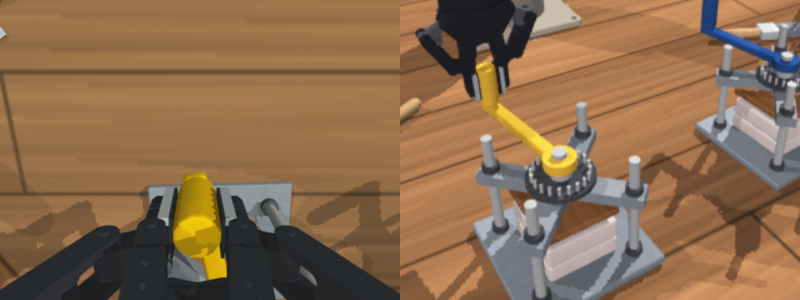

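The knob sits between the pads, with an opening of 22.5 mm. First forward swing, from -0.22 to about +0.58 rad.

Call:
{"op": "carry_out", "data": {"commands": [[[0.01, 0.06, 0, 0, 0, 0], [0.05, 0.345, 0, 0, 0, 0], [0.02, 0.35, 0, 0, 0, 0], [-0.02, 0.35, 0, 0, 0, 0], [-0.05, 0.345, 0, 0, 0, 0], [-0.085, 0.34, 0, 0, 0, 0], [-0.12, 0.33, 0, 0, 0, 0], [-0.15, 0.315, 0, 0, 0, 0], [-0.145, 0.24, 0, 0, 0, 0], [0, 0, 0, 0, 0, 0], [0, 0, 0, 0, 0, 0]]]}}

```text
clock: 5.42
position: [0.5063, -0.0842, 0.1498]
ee_rot: [0.0, 1.0, -0.001, 0.001]
ft_force: [0.5, -5.5, 4.9]
grip_width: 0.262
grasp_force: 50.5
```

Call:
{"op": "carry_out", "data": {"commands": [[[0.145, -0.24, 0, 0, 0, 0], [0.15, -0.315, 0, 0, 0, 0], [0.12, -0.33, 0, 0, 0, 0], [0.085, -0.34, 0, 0, 0, 0], [0.05, -0.345, 0, 0, 0, 0], [0.02, -0.35, 0, 0, 0, 0], [-0.02, -0.35, 0, 0, 0, 0], [-0.05, -0.345, 0, 0, 0, 0], [-0.085, -0.34, 0, 0, 0, 0], [-0.12, -0.33, 0, 0, 0, 0], [-0.15, -0.315, 0, 0, 0, 0], [-0.145, -0.24, 0, 0, 0, 0], [0, 0, 0, 0, 0, 0], [0, 0, 0, 0, 0, 0]]]}}

```text
clock: 6.58
position: [0.506, -0.2374, 0.1498]
ee_rot: [0.001, 1.0, 0.0, 0.001]
ft_force: [1.2, 0.5, 6.3]
grip_width: 0.266
grasp_force: 50.7
```

Call:
{"op": "carry_out", "data": {"commands": [[[0.145, 0.24, 0, 0, 0, 0], [0.15, 0.315, 0, 0, 0, 0], [0.12, 0.33, 0, 0, 0, 0], [0.085, 0.34, 0, 0, 0, 0], [0.05, 0.345, 0, 0, 0, 0], [0.02, 0.35, 0, 0, 0, 0], [-0.02, 0.35, 0, 0, 0, 0], [-0.05, 0.345, 0, 0, 0, 0], [-0.085, 0.34, 0, 0, 0, 0], [-0.12, 0.33, 0, 0, 0, 0], [-0.15, 0.315, 0, 0, 0, 0], [-0.145, 0.24, 0, 0, 0, 0], [0, 0, 0, 0, 0, 0], [0, 0, 0, 0, 0, 0]]]}}

```text
clock: 7.75
position: [0.5061, -0.0845, 0.1498]
ee_rot: [0.001, 1.0, -0.001, 0.001]
ft_force: [2.9, -3.4, 4.9]
grip_width: 0.265
grasp_force: 51.3
```

Call:
{"op": "carry_out", "data": {"commands": [[[0.145, -0.24, 0, 0, 0, 0], [0.15, -0.315, 0, 0, 0, 0], [0.12, -0.33, 0, 0, 0, 0], [0.085, -0.34, 0, 0, 0, 0], [0.05, -0.345, 0, 0, 0, 0], [0.02, -0.35, 0, 0, 0, 0], [-0.02, -0.35, 0, 0, 0, 0], [-0.05, -0.345, 0, 0, 0, 0], [-0.085, -0.34, 0, 0, 0, 0], [-0.12, -0.33, 0, 0, 0, 0], [-0.15, -0.315, 0, 0, 0, 0], [-0.145, -0.24, 0, 0, 0, 0], [0, 0, 0, 0, 0, 0], [0, 0, 0, 0, 0, 0]]]}}

```text
clock: 8.92
position: [0.5059, -0.2372, 0.1498]
ee_rot: [0.0, 1.0, 0.0, 0.001]
ft_force: [1.5, 0.3, 7.8]
grip_width: 0.268
grasp_force: 51.5
```

Call:
{"op": "carry_out", "data": {"commands": [[[0.145, 0.24, 0, 0, 0, 0], [0.15, 0.315, 0, 0, 0, 0], [0.12, 0.33, 0, 0, 0, 0], [0, 0, 0, 0, 0, 0]]]}}

```text
clock: 9.25
position: [0.4887, -0.1993, 0.1498]
ee_rot: [-0.001, 1.0, 0.001, 0.0]
ft_force: [2.1, 0.7, 5.1]
grip_width: 0.264
grasp_force: 51.7
```

Call:
{"op": "carry_out", "data": {"commands": [[[0.085, 0.34, 0, 0, 0, 0], [0, 0, 0, 0, 0, 0]]]}}

```text
clock: 9.42
position: [0.4856, -0.1862, 0.1498]
ee_rot: [-0.001, 1.0, 0.0, 0.001]
ft_force: [2.2, -0.5, 6.2]
grip_width: 0.266
grasp_force: 51.9
```

Call:
{"op": "carry_out", "data": {"commands": [[[0.05, 0.345, 0, 0, 0, 0], [0, 0, 0, 0, 0, 0]]]}}

```text
clock: 9.58
position: [0.4838, -0.1725, 0.1497]
ee_rot: [-0.001, 1.0, 0.0, 0.001]
ft_force: [3.3, -1.5, 6.4]
grip_width: 0.267
grasp_force: 51.9
```

Call:
{"op": "carry_out", "data": {"commands": [[[0.02, 0.35, 0, 0, 0, 0], [0, 0, 0, 0, 0, 0]]]}}

```text
clock: 9.75
position: [0.4833, -0.1585, 0.1498]
ee_rot: [-0.001, 1.0, 0.0, 0.001]
ft_force: [3.1, -1.7, 6.4]
grip_width: 0.268
grasp_force: 51.8
```

Call:
{"op": "carry_out", "data": {"commands": [[[-0.02, 0.35, 0, 0, 0, 0], [0, 0, 0, 0, 0, 0]]]}}

```text
clock: 9.92
position: [0.4843, -0.1446, 0.1498]
ee_rot: [-0.001, 1.0, 0.0, 0.001]
ft_force: [4.1, -2.9, 5.3]
grip_width: 0.268
grasp_force: 51.6
```

Call:
{"op": "carry_out", "data": {"commands": [[[-0.05, 0.345, 0, 0, 0, 0], [0, 0, 0, 0, 0, 0]]]}}

```text
clock: 10.08
position: [0.4866, -0.131, 0.1498]
ee_rot: [-0.001, 1.0, -0.0, 0.001]
ft_force: [4.5, -2.3, 4.4]
grip_width: 0.271
grasp_force: 51.3
```

Call:
{"op": "carry_out", "data": {"commands": [[[-0.085, 0.34, 0, 0, 0, 0], [0, 0, 0, 0, 0, 0]]]}}

```text
clock: 10.25
position: [0.4898, -0.1188, 0.1498]
ee_rot: [-0.0, 1.0, -0.001, 0.001]
ft_force: [3.1, -8.6, 5.1]
grip_width: 0.263
grasp_force: 51.4
```

Call:
{"op": "carry_out", "data": {"commands": [[[-0.12, 0.33, 0, 0, 0, 0], [0, 0, 0, 0, 0, 0]]]}}

```text
clock: 10.42
position: [0.4934, -0.1088, 0.1497]
ee_rot: [0.001, 1.0, -0.003, -0.0]
ft_force: [-3.6, -19.5, 8.7]
grip_width: 0.269
grasp_force: 52.0
```

The force is rising at about +0.37 rad, short of the rod, so this is probably the end stop. A little further will tell.

Call:
{"op": "carry_out", "data": {"commands": [[[-0.06, 0.16, 0, 0, 0, 0], [0, 0, 0, 0, 0, 0], [0, 0, 0, 0, 0, 0]]]}}

```text
clock: 10.67
position: [0.4948, -0.1054, 0.1497]
ee_rot: [0.003, 1.0, -0.003, -0.001]
ft_force: [-3.3, -21.9, 8.7]
grip_width: 0.263
grasp_force: 52.2
```

```bash
python3 - <<'E'
from h import *
b=camera("scene")[220:440,150:360]
cv2.imwrite("pics/s2.png",np.hstack([cv2.resize(cv2.imread("pics/scene0.png")[220:440,150:360],None,fx=1.9,fy=1.9),cv2.resize(b[:,:,::-1],None,fx=1.9,fy=1.9)]))
E
```

```text
(no output)
```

View pics/s2.png

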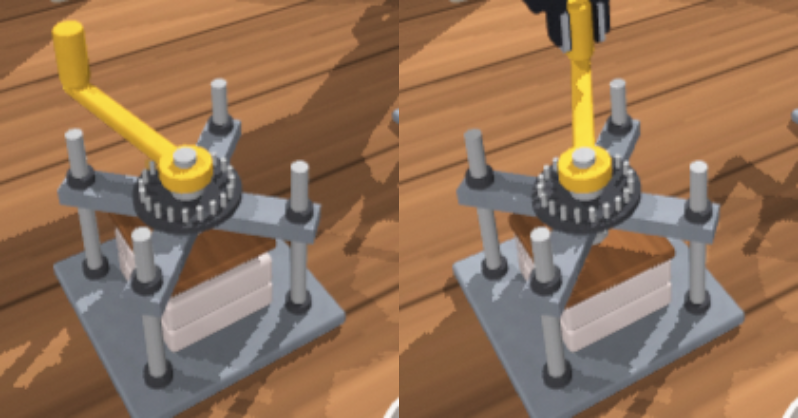

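The plate now appears to lie on the mould, where a gap showed at the start. I'll press once more to see whether the stop is firm.

Call:
{"op": "carry_out", "data": {"commands": [[[-0.07, 0.16, 0, 0, 0, 0], [0, 0, 0, 0, 0, 0], [0, 0, 0, 0, 0, 0]]]}}

```text
clock: 10.97
position: [0.4969, -0.1006, 0.1496]
ee_rot: [0.004, 1.0, -0.004, -0.001]
ft_force: [-7.0, -27.3, 10.6]
grip_width: 0.268
grasp_force: 52.5
```

```bash
python3 - <<'E'
from h import *
b=camera("scene");w=camera("wrist");cv2.imwrite("pics/s3.png",b[:,:,::-1])
cv2.imwrite("pics/w3.png",np.hstack([cv2.resize(w,(400,300)),cv2.resize(b[210:330,170:330],(400,300),interpolation=2)])[:,:,::-1])
E
```

```text
(no output)
```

View pics/w3.png

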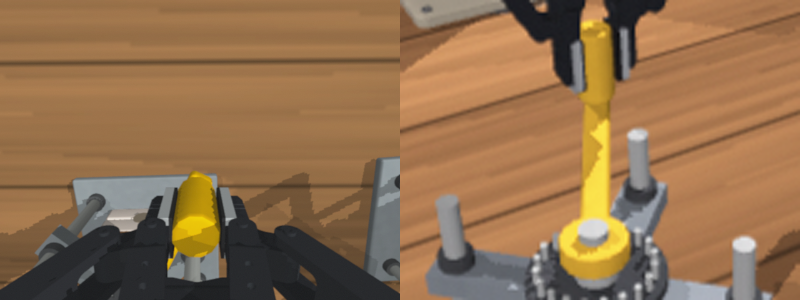

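Tangential force is now about 28 N against the 4 N needed, so it looks home. To confirm, I go back fully and forward again: a home screw must stop the handle within one pawl tooth of the back position.

Call:
{"op": "carry_out", "data": {"commands": [[[0.13, -0.32, 0, 0, 0, 0], [0.12, -0.33, 0, 0, 0, 0], [0.085, -0.34, 0, 0, 0, 0], [0.05, -0.345, 0, 0, 0, 0], [0.02, -0.35, 0, 0, 0, 0], [-0.02, -0.35, 0, 0, 0, 0], [-0.05, -0.345, 0, 0, 0, 0], [-0.085, -0.34, 0, 0, 0, 0], [-0.12, -0.33, 0, 0, 0, 0], [-0.15, -0.315, 0, 0, 0, 0], [-0.145, -0.24, 0, 0, 0, 0], [0, 0, 0, 0, 0, 0], [0, 0, 0, 0, 0, 0]]]}}

```text
clock: 12.15
position: [0.5059, -0.2371, 0.1498]
ee_rot: [0.0, 1.0, 0.0, 0.0]
ft_force: [1.1, 0.9, 8.6]
grip_width: 0.267
grasp_force: 51.6
```

Call:
{"op": "carry_out", "data": {"commands": [[[0.145, 0.24, 0, 0, 0, 0], [0, 0, 0, 0, 0, 0]]]}}

```text
clock: 12.32
position: [0.4993, -0.2259, 0.1498]
ee_rot: [-0.0, 1.0, 0.001, 0.0]
ft_force: [-0.2, 1.4, 7.9]
grip_width: 0.265
grasp_force: 52.0
```

Call:
{"op": "carry_out", "data": {"commands": [[[0.15, 0.315, 0, 0, 0, 0], [0, 0, 0, 0, 0, 0]]]}}

```text
clock: 12.48
position: [0.4934, -0.2129, 0.1498]
ee_rot: [-0.001, 1.0, 0.001, 0.0]
ft_force: [1.5, -0.9, 7.2]
grip_width: 0.264
grasp_force: 52.0
```

Call:
{"op": "carry_out", "data": {"commands": [[[0.12, 0.33, 0, 0, 0, 0], [0, 0, 0, 0, 0, 0], [0, 0, 0, 0, 0, 0]]]}}

```text
clock: 12.73
position: [0.4896, -0.2026, 0.1499]
ee_rot: [0.0, 1.0, -0.001, 0.002]
ft_force: [9.0, -8.6, -0.8]
grip_width: 0.268
grasp_force: 51.0
```

Call:
{"op": "carry_out", "data": {"commands": [[[0.085, 0.34, 0, 0, 0, 0], [0, 0, 0, 0, 0, 0], [0, 0, 0, 0, 0, 0]]]}}

```text
clock: 12.98
position: [0.4868, -0.1919, 0.15]
ee_rot: [0.001, 1.0, -0.003, 0.003]
ft_force: [14.6, -20.0, -8.0]
grip_width: 0.268
grasp_force: 50.6
```

The handle stops at the same tooth phase with the same stiffness, so the screw is home. I unload, release and lift.

Call:
{"op": "carry_out", "data": {"commands": [[[-0.085, -0.34, 0, 0, 0, 0], [-0.12, -0.33, 0, 0, 0, 0], [0, 0, 0, 0, 0, 0], [0, 0, 0, 0, 0, 0]]]}}

```text
clock: 13.32
position: [0.4941, -0.2148, 0.1497]
ee_rot: [0.0, 1.0, 0.0, 0.001]
ft_force: [2.5, 0.6, 7.7]
grip_width: 0.266
grasp_force: 52.0
```

Call:
{"op": "carry_out", "data": {"commands": [[[0, 0, 0, 0, 0, 0], [0, 0, 0, 0, 0, 0], [0, 0, 0, 0, 0, 0], [0, 0, 0, 0, 0, 0], [0, 0, 0, 0, 0, 0], [0, 0, 0, 0, 0, 0], [0, 0, 0, 0, 0, 0], [0, 0, 0, 0, 0, 0], [0, 0, -0.3, 0, 0, 0], [0, 0, -0.6, 0, 0, 0], [0, 0, -0.6, 0, 0, 0], [0, 0, -0.6, 0, 0, 0], [0, 0, -0.6, 0, 0, 0], [0, 0, -0.6, 0, 0, 0], [0.5, 0, -0.4, 0, 0, 0], [0.5, 0, 0, 0, 0, 0], [0.4, 0, 0, 0, 0, 0], [0, 0, 0, 0, 0, 0], [0, 0, 0, 0, 0, 0]]], "hand": -1}}

```text
clock: 14.9
position: [0.4378, -0.2145, 0.2983]
ee_rot: [0.0, 1.0, 0.001, 0.001]
ft_force: [0.1, 0.1, 0.2]
grip_width: 1.004
grasp_force: 0.0
```

```bash
python3 - <<'E'
from h import *
b=camera("scene");cv2.imwrite("pics/s4.png",np.hstack([cv2.resize(cv2.imread("pics/scene0.png")[210:440,150:350],None,fx=2,fy=2,interpolation=2),cv2.resize(b[210:440,150:350,::-1],None,fx=2,fy=2,interpolation=2)]))
E
```

```text
(no output)
```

View pics/s4.png

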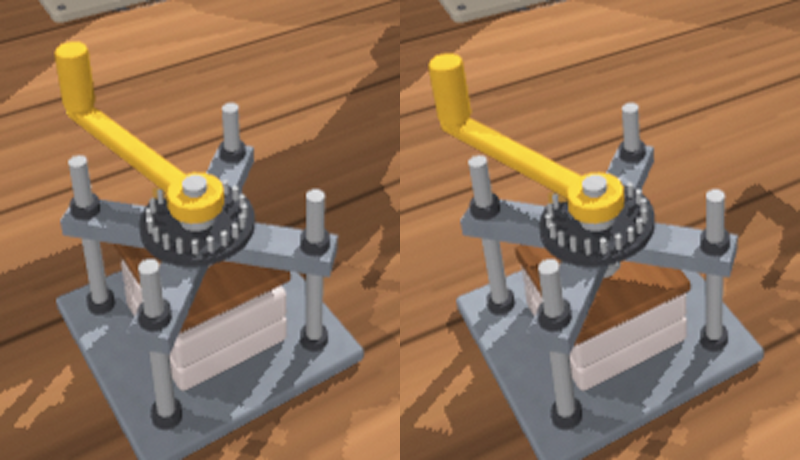

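The plate now lies flush on the mould at about (640,310) in the right half, the handle is released, and the gripper is clear.

```bash
python3 -c "
from workcell import *
print(hand_in())"
```

```text
the job is handed in; nothing more can be done
None
```

The yellow clamp is tightened until its plate is home on the mould, the handle is released, the blue clamp was left alone, and the job is handed in at about 15 s; no verdict was returned.

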